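# Click the door-tray retainer into its notch

### The job

The two sealant cartridges in the clear tray on the closet door must not slide about when the door is swung. With a fingertip, push the grey retainer along the aluminium rail on the tray's rim towards the cartridges until it clicks into its notch and leave it sitting there. Do not run it on past the notch, grip it or move the cartridges, and do not knock the tools hanging above.

Things in the scene. Friction and masses are not known exactly. Their poses are not given: they have to be found in the camera images.
- door: Open closet door, white upright board 550 mm long, 20 thick, top edge 290 mm above the work surface, roughly along world x on the robot's left. Origin: hinge line (its end nearest the robot's base) on the inner face, at work-surface height. x: along the leaf away from the hinge; y: out through the board (all that is mounted on it stands to -y); z up. Offsets below are in this frame, mm.
- rail_mid (a point): Middle of the top of the aluminium bar (8 wide, 14 tall, 412 long, along door x, top z = 74) on the outer rim of a clear acrylic tray. Tray: x 70 to 478, from the door face to y = -112, underside z = 20, floor z = 24, rim z = 62. The bar's centre line is y = -112.
- retainer (a joint): Retainer position along the bar, m, growing along door +x (towards the cartridges): 0 at the hinge end of travel, 0.075 in the notch, 0.105 at the other end. Slides with about 1 N. A rib on the bar bites from 11 mm short of the notch (push about 7 N, 8 mm short), then the force dips and from about 4 mm short it jumps into the notch by itself. The rib behind the notch is higher (about 12 N).
- push_face (a point): Middle of the face to push: the side of the retainer's upright tab that looks to the hinge (door -x). Tab 36 wide (door y), 6 thick, over the bar; this point is 18 below the tab's top and 26 above the bar's top (z = 100). The space above the bar on the hinge side is free. The retainer is a grey plastic saddle 44 long with, at its far end, a 90 wide paddle hanging in the tray before the cartridge ends.
- notch_mark (a point): Where push_face is when the retainer sits in its notch (a point fixed to the door, 180 mm along it from the hinge).
- cartridge_in_c (a point): Centre of the cartridge nearer the door face: white tube 49 mm across and 215 mm long plus a 17 mm neck, lying along the door's x in the tray, closed base end towards the retainer (107 mm from this point). When the retainer sits in its notch its paddle is about 9 to 13 mm short of the base ends. Loose, about 0.45 kg.
- cartridge_out_c (a point): Centre of the other, equal cartridge, beside the first on the side away from the door face.
- smoother_end (a point): Lower end of the black hard-silicone smoothing tool (56 mm wide, 135 long) hanging loosely from the hook nearest the retainer, on a slim hook rail at z = 252. The hung tools stand out no more than 36 mm from the door face.
- opener_end (a point): Lower end of the red cartridge opener (44 mm wide, 115 mm long) hanging loosely from the middle hook.
- scraper_end (a point): Lower end of the orange caulk scraper (36 mm wide, 120 mm long) hanging loosely from the last hook.

How it is judged (in metres and radians):
On the way:
1. a fingertip pushes the retainer towards its notch (contact force between the fingers and retainer above 0.5 N and value of joint retainer above 0.055 m), for 0.04 s.
At the end, for the whole second after the job is handed in: The retainer sits in its notch (joint 0.075 m, within 2.5 mm) and stays there, and both cartridges lie within 6 mm of where they were (value of joint retainer between 0.0725 and 0.0775 m and distance of each of cartridge_in_c, cartridge_out_c from where it was at the start of the episode below 0.006 m); the robot touches nothing.
It fails at once if the retainer is run on past its notch (more than 7 mm) (value of joint retainer above 0.082 m).
It fails at once if the retainer is gripped or rammed (more than 30 N between fingers and retainer) (contact force between the fingers and retainer above 30 N).
It fails at once if a cartridge is moved more than 10 mm (distance of any of cartridge_in_c, cartridge_out_c from where it was at the start of the episode above 0.01 m).
It fails at once if a hanging tool is knocked (its end moves more than 40 mm) (distance of any of smoother_end, opener_end, scraper_end from where it was at the start of the episode above 0.04 m).
It also fails if it takes over 38 s, if anything falls off the work surface, if the arm or the gripper's body presses on something with over 40 N, if the wrist force passes 120 N, or if a joint passes its speed limit or range.

### The arm

A 6-joint arm with a two-finger parallel gripper is mounted at the origin on the work surface. World frame = base frame: x ahead of the robot, y to its left, z up, the work surface at z = 0. Lengths are in m, angles in degrees, forces in N, time in s.
With the tool pointing down it reaches from about 0.3 to 0.75 m from the base axis. Payload 8.5 kg.
Tool frame: the origin (TCP) lies between the finger pads; the fingertips stand 17 mm ahead of it and the grasp point (between the pads) lies 2 mm behind it; z points along the fingers, y is the direction in which the jaws open and shut (so a half turn about z gives the same grasp; the last joint's range is limited). The gripper opens to 85 mm and grips with 20 to 120 N. Pads are 22 mm wide; open, the fingers measure 114 mm over their backs; the gripper's body (76 mm by 85 mm) begins 54 mm behind the grasp point. The pads swing forward as they close: fully open they stand 13 mm farther back than shut.
Start: joints at [-83.669, 21.807, 74.336, -0, 83.858, -12.336], TCP at [0.176, -0.521, 0.248] pointing down, gripper open.
Joint ranges: [-178.18, 178.18], [-50.72, 133.34], [12.68, 142.11], [-81.47, 261.47], [9.98, 163.14], [-165.26, 165.26]. Speed limits (degrees/s): [136.94, 136.94, 180, 180, 180, 180].

### API

Orientations are given as a 3x3 rotation matrix whose columns are the frame's x, y, z axes.
In Python, from rig import readout, eyes, env gives the robot as it stands.
- The arm moves only by the tool arm_command, never from a script. Its argument "rows" is text: rows parted by semicolons, each of 7 numbers parted by spaces: the closure, from 0 (fully open) to 1 (shut), then the shift along the tool's x, y, z in mm, then the turn, a rotation vector about the tool's x, y, z in degrees. In form: grip dx dy dz rx ry rz; .... A call has 1 to 5 rows; each row shifts and turns the commanded pose from where the row before left it, along the tool's axes as they then stand; what a row does not reach is not made up. A row lasts 1/12 s, in which the tool goes at most 41.7 mm and 7.16 degrees, less where a joint would pass 70% of its speed; a pose out of reach is approached as far as the arm can. A call with a gripper value outside its range is refused whole. The fingers move at their own pace and stop on an object; "squeeze" is the grip in N (left out, the last holds). Time passes only in rows, so rows that do not move let the fingers close. It gives the time, the measured TCP pose, the force and the opening at its end, in the units of the state.
- readout.observe(): the state, without advancing time (a new reading comes with each control period).
- eyes.get_image(name): name is "scene" or "top"; returns the picture (480x640x3 uint8, red, green, blue); there is no depth.
- eyes.camera_model(name): a dict with "mtx" (3x3 intrinsics, pixels), "k1" (the pictures are not rectified: a ray, as slopes to the right and down, at radius r is drawn at 1 + k1 r^2 times it, then the intrinsics apply), "view" (4x4, takes a point from world to camera coordinates). Camera axes: x right, y up, looking along -z (the intrinsics and any distortion apply to the point x, -y, -z); pixel columns grow to the right and rows downward; lengths in m; the calibration is good to about 2 mm. A picture is of the moment at which its call begins. camera_model takes no time and is no camera call.
- env.close_job(): hands the job in, once; it reports no verdict.
The state is a dict: "time_s": time; "q": joint angles; "qvel": joint speeds; "joint_efforts": joint torques, N m; "position": TCP position; "tool_rot": TCP orientation; "ft_force": force on the tool from outside, world axes, zero at the start; "wrist_torque": the same for the moment, N m; "grip_width": finger opening in m.
Only numpy, scipy, OpenCV 4.12 (cv2) and the standard library are available. Lean on these libraries where they do the work, as an engineer would, in place of code of your own. Each camera call takes 0.05 s, during which the arm holds its last target. There are 200 camera calls.

## Working session

There is one attempt and no reset: what is moved stays moved. The work goes in short steps, Python scripts to look and compute and a tool call to move; the robot and the scene stay as the last step left them, time stands still between calls to the robot, and variables do not carry over. Pictures are saved under pics/ and viewed, about 8 in all and at most 12, crops included, and the job is handed in when it is done.

Besides the shell and the picture viewer there is one more tool, called by a JSON object that holds its "method" and its "body", one argument or row to a line. arm_command: Moves the arm, as the interface text tells. Its arguments: {"type":"object","properties":{"rows":{"type":"string"},"squeeze":{"type":"number"}},"required":["rows"]}

```bash
ls; mkdir -p pics
python3 - <<'E'
from rig import readout, eyes
import cv2
s=readout.observe();print(s)
for n in("scene","top"):
    cv2.imwrite(f"pics/{n}0.png",eyes.get_image(n)[:,:,::-1]);m=eyes.camera_model(n);print(n,m)
E
```

```text
pics
{'time_s': 0.0, 'q': array([-8.36691557e+01,  2.18421539e+01,  7.43842454e+01,  7.49827125e-04,
        8.38590823e+01, -1.23368112e+01]), 'qvel': array([-0.02401866,  0.02949087,  0.02189787,  0.01238486,  0.1003859 ,
       -0.00526272]), 'joint_efforts': array([ 1.86781086e-03, -4.48458445e+01, -2.31277746e+01, -9.36979654e-05,
        4.70225335e-03,  7.77956387e-06]), 'position': array([ 0.17600445, -0.52079731,  0.24770385]), 'tool_rot': array([[ 9.47391595e-01,  3.20076778e-01, -1.51582356e-04],
       [ 3.20076642e-01, -9.47390490e-01,  1.48427265e-03],
       [ 3.31473523e-04, -1.45470540e-03, -9.99998887e-01]]), 'ft_force': array([-0.55861938, -0.71377272, -0.23840967]), 'wrist_torque': array([ 0.00342101, -0.02650784, -0.01084012]), 'grip_width': 0.0856339898155056}
scene {'mtx': array([[546.10267882,   0.        , 312.06297981],
       [  0.        , 546.10267882, 241.48724743],
       [  0.        ,   0.        ,   1.        ]]), 'k1': -0.03074818795827643, 'view': array([[-0.08721477,  0.99609763,  0.01353111, -0.29829374],
       [-0.78651895, -0.07718811,  0.61272338,  0.35388142],
       [ 0.61137675,  0.04279605,  0.79018161, -1.06638171],
       [ 0.        ,  0.        ,  0.        ,  1.        ]])}
top {'mtx': array([[489.18561858,   0.        , 328.18396027],
       [  0.        , 489.18561858, 238.89157129],
       [  0.        ,   0.        ,   1.        ]]), 'k1': -0.010201444556269066, 'view': array([[ 1.22190583e-02, -9.99923987e-01,  1.64752071e-03,
         3.44381851e-01],
       [ 9.83008037e-01,  1.23141103e-02,  1.83149016e-01,
        -5.18465728e-01],
       [-1.83155382e-01, -6.18382401e-04,  9.83083783e-01,
        -7.06105659e-01],
       [ 0.00000000e+00,  0.00000000e+00,  0.00000000e+00,
         1.00000000e+00]])}
```

View pics/scene0.png

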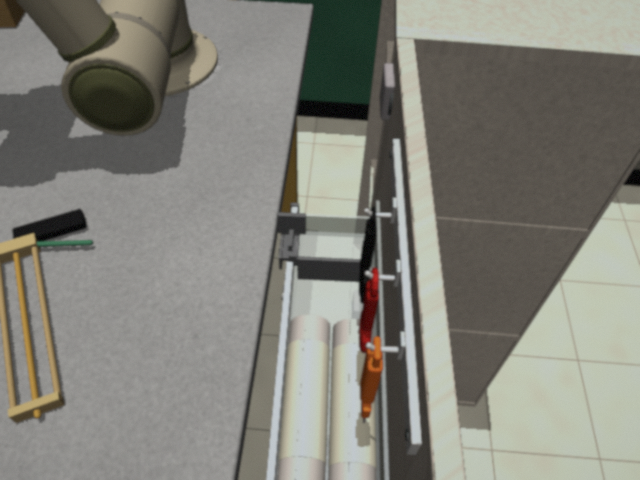

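View pics/top0.png

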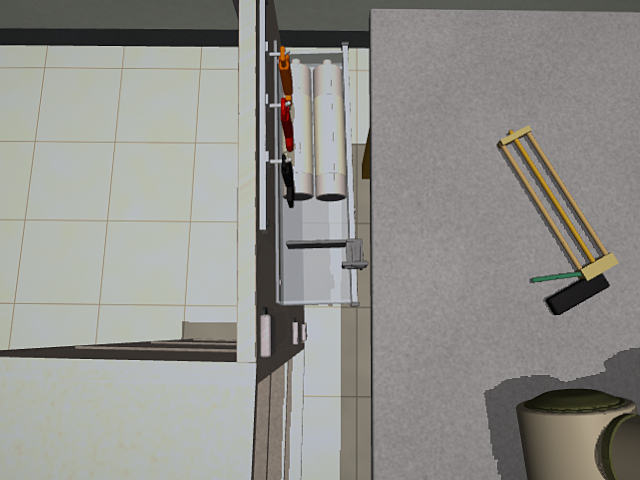

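The top view shows the rail running from about (356,303) to (345,44), with the tab at about (355,265). The scene view shows the tab near (290,245), and the cartridges and hanging tools clear of it. Next I'll zoom in and compute positions.

```bash
cat > h.py <<'E'
import numpy as np, cv2
from rig import readout, eyes
def ray(n,u,v):
    m=eyes.camera_model(n);K=m["mtx"];V=m["view"]
    p=cv2.undistortPoints(np.array([[[u,v]]],float),K,np.array([m["k1"],0,0,0.]))[0,0]
    # forward model: 1+k1 r^2
    d=V[:3,:3].T@np.array([p[0],-p[1],-1]); o=-V[:3,:3].T@V[:3,3]
    return o,d
def atz(n,u,v,z):
    o,d=ray(n,u,v); return o+d*(z-o[2])/d[2]
def proj(n,P):
    m=eyes.camera_model(n);c=m["view"]@np.append(P,1);x,y=c[0]/-c[2],-c[1]/-c[2]
    f=1+m["k1"]*(x*x+y*y);K=m["mtx"];return np.array([K[0,0]*x*f+K[0,2],K[1,1]*y*f+K[1,2]])
E
python3 - <<'E'
from h import *
a=cv2.imread("pics/top0.png")[30:320,270:380]
b=cv2.imread("pics/scene0.png")[195:285,260:400]
A=cv2.resize(a[195:],None,fx=6,fy=6,interpolation=2);A2=cv2.resize(a[:40],None,fx=6,fy=6,interpolation=2)
B=cv2.resize(b,None,fx=5,fy=5,interpolation=2)
cv2.imwrite("pics/a.png",A[:600]);cv2.imwrite("pics/b.png",B)
print(A.shape)
E1=atz("top",355,303,.074);E2=atz("top",345.5,44,.074);print(E1,E2,np.linalg.norm(E2-E1))
print(atz("top",355,265,.1),atz("scene",290,245,.1))
E
```

```text
(570, 660, 3)
[0.41512971 0.31069415 0.074     ] [0.82832896 0.32680759 0.074     ] 0.4135133094678526
[0.46722611 0.31225746 0.1       ] [0.50237178 0.31504599 0.1       ]
```

View pics/a.png

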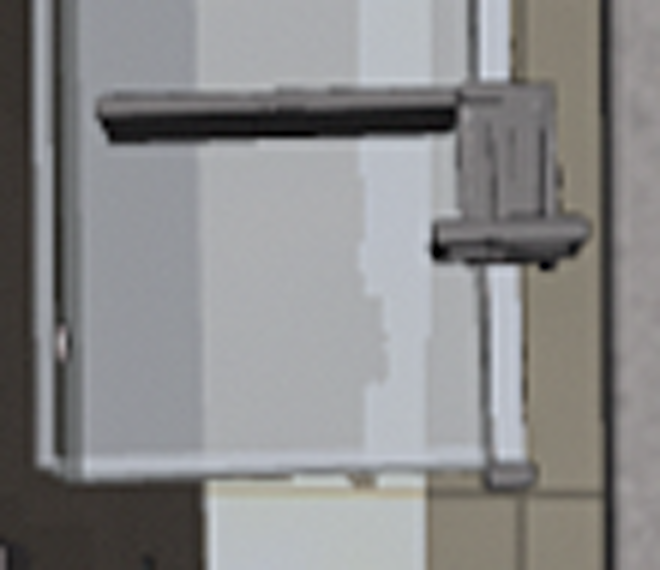

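View pics/b.png

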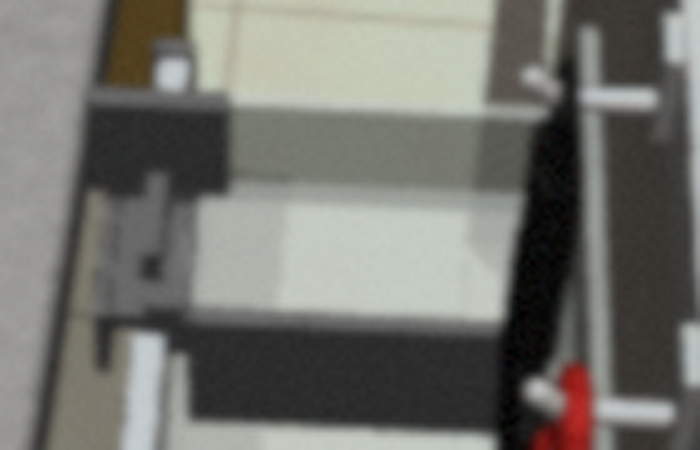

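The zoomed crops show the hinge-side top edge of the tab: top camera at about (355, 265.5), scene camera at about (291.6, 212.8). The bar end cap sits at top pixel (355,305).

Run:
```python
from h import *
for n in("top","scene"): print(n, ray(n,320,240)[0])
A=atz("top",355.3,265.5,.118);B=atz("scene",291.6,212.8,.118);print("tab top",A,B)
print("tab ends top",atz("top",342.2,264.5,.118),atz("top",368,263,.118)," scene",atz("scene",278.3,213,.118),atz("scene",305.5,214,.118))
for p in((353.5,290),(352.6,270.5),(351,238)): print(atz("top",*p,.074))
# far/near rail pts in scene (z=74): 
print("paddle top L/R scene", atz("scene",298,258,.074),atz("scene",360,260,.074))
# sub-pixel rail centre along top image, rows above the retainer
g=cv2.imread("pics/top0.png").astype(float).mean(2)
for v in(60,100,140,180,220,230,275,285,295):
    r=g[v,335:365].astype(int);print(v,r)
```

```text
top [0.3761209  0.35030347 0.78855013]
scene [0.9042798  0.37008206 0.62984004]
tab top [0.46415426 0.3128363  0.118     ] [0.46603939 0.31327619 0.118     ]
tab ends top [0.46532093 0.33093129 0.118     ] [0.46785065 0.29529112 0.118     ]  scene [0.46798291 0.29697271 0.118     ] [0.46628827 0.33055455 0.118     ]
[0.43392764 0.31292447 0.074     ]
[0.4624876  0.31432693 0.074     ]
[0.51101942 0.3168564  0.074     ]
paddle top L/R scene [0.50213389 0.32466017 0.074     ] [0.49767082 0.40253779 0.074     ]
60 [ 93  94  94  94  94  95  87  65 134 198 190 189 179 161 182 179 179 178
 179 179 174 155 162 183 180 180 179 181 179 181]
100 [184 183 180 175 170 156 142 119  85 126 200 191 189 189 188 184 186 185
 184 185 182 163 164 188 186 185 185 185 183 183]
140 [190 187 183 183 178 173 164 148 130 104  85 136 199 192 190 188 180 183
 185 187 182 163 166 188 185 186 186 186 187 191]
180 [189 184 181 178 175 166 155 148 137 115  93  75 127 204 193 191 197 173
  80 122 117  98 104 125 125 123 127 129 130 132]
220 [190 190 189 189 190 191 185 169 170 170 173 171 145  91 132 200 192 193
 191 162 113  99 105 127 125 125 124 125 125 124]
230 [191 190 188 189 188 191 185 169 169 171 172 177 162  80 113 203 193 192
 196 182 113 100 105 129 126 126 126 125 125 125]
275 [191 191 188 190 190 191 186 171 172 171 172 174 175 172 145  92 130 201
 192 194 194 166  95 126 125 125 125 124 125 126]
285 [190 189 189 191 191 184 170 172 173 172 172 172 174 177 161  81 113 203
 194 191 198 174  89 132 130 129 128 129 128 127]
295 [188 189 189 190 190 185 168 171 172 171 171 173 172 174 167 123 106 171
 196 192 196 178 122 125 126 127 128 129 128 128]
```

Both cameras put the tab's push-face edge at x≈0.465, y≈0.313, and the bar length checks (0.4135 against 0.412). The notch is then about 57 mm further on. I'll close the fingers and swing round at height.

{"method": "arm_command", "body": {
  "rows": "1 33.3 -20.4 0 0 0 0;1 33.3 -20.4 0 0 0 0;1 33.3 -20.4 0 0 0 0;1 33.3 -20.4 0 0 0 0;1 33.3 -20.4 0 0 0 0",
  "squeeze": 20
}}

```text
time_s: 0.52
position: [0.3018, -0.3694, 0.2481]
tool_rot: [[0.948, 0.32, -0.0], [0.32, -0.948, 0.001], [0.0, -0.001, -1.0]]
ft_force: [0.4, -0.9, -0.4]
grip_width: 0.0257
```

{"method": "arm_command", "body": {
  "rows": "1 33.3 -20.4 0 0 0 0;1 33.3 -20.4 0 0 0 0;1 33.3 -20.4 0 0 0 0;1 33.3 -20.4 0 0 0 0;1 33.3 -20.4 0 0 0 0"
}}

```text
time_s: 0.93
position: [0.427, -0.2194, 0.2482]
tool_rot: [[0.947, 0.32, -0.0], [0.32, -0.947, 0.0], [-0.0, -0.0, -1.0]]
ft_force: [0.6, -0.7, 0.0]
grip_width: -0.0002
```

{"method": "arm_command", "body": {
  "rows": "1 12.4 -35.8 0 0 0 0;1 12.4 -35.8 0 0 0 0;1 12.4 -35.8 0 0 0 0;1 12.4 -35.8 0 0 0 0;1 12.4 -35.8 0 0 0 0"
}}

```text
time_s: 1.35
position: [0.4272, -0.03, 0.2482]
tool_rot: [[0.947, 0.32, -0.0], [0.32, -0.947, 0.0], [-0.0, -0.0, -1.0]]
ft_force: [1.1, -0.7, -0.1]
grip_width: 0.0001
```

{"method": "arm_command", "body": {
  "rows": "1 12.4 -35.8 0 0 0 0;1 12.4 -35.8 0 0 0 0;1 12.4 -35.8 0 0 0 0;1 12.4 -35.8 0 0 0 0;1 0 0 0 0 0 0"
}}

```text
time_s: 1.77
position: [0.4278, 0.1249, 0.2482]
tool_rot: [[0.945, 0.326, -0.001], [0.326, -0.945, 0.002], [-0.0, -0.002, -1.0]]
ft_force: [-1.0, 0.1, 1.7]
grip_width: 0.0001
```

{"method": "arm_command", "body": {
  "rows": "1 12 -35.4 0 0 0 0;1 12 -35.4 0 0 0 0;1 12 -35.4 0 0 0 0;1 12 -35.4 0 0 0 0;1 12 -35.4 0 0 0 0"
}}

```text
time_s: 2.18
position: [0.4286, 0.3083, 0.2481]
tool_rot: [[0.947, 0.32, -0.0], [0.32, -0.947, -0.0], [-0.0, 0.0, -1.0]]
ft_force: [-0.3, -0.1, -0.2]
grip_width: 0.0
```

{"method": "arm_command", "body": {
  "rows": "1 0 0 0 0 0 5.3;1 0 0 0 0 0 5.3;1 0 0 0 0 0 5.3;1 0 0 0 0 0 0;1 0 0 0 0 0 0"
}}

```text
time_s: 2.6
position: [0.429, 0.3064, 0.2481]
tool_rot: [[0.999, 0.051, -0.001], [0.051, -0.999, -0.0], [-0.001, 0.0, -1.0]]
ft_force: [1.0, 0.5, -0.8]
grip_width: -0.0001
```

Run:
```python
from h import *
s=readout.observe();print(s["position"],s["tool_rot"][:,0],s["q"],s["ft_force"])
a=atz("top",345.5,60,.074);b=atz("top",353.7,290,.074);d=b-a;print(a,b,np.degrees(np.arctan2(-d[1],-d[0])))
```

```text
[0.42902272 0.30644581 0.24807237] [ 9.98707708e-01  5.08192024e-02 -5.68766171e-04] [ 2.26604863e+01  1.95423452e+01  7.79200238e+01 -1.00359269e-05
  8.25722587e+01  1.09747503e+02] [ 1.00244967  0.50219162 -0.83721599]
[0.80016285 0.32665343 0.074     ] [0.43393121 0.31263289 0.074     ] 2.192398270232551
```

{"method": "arm_command", "body": {
  "rows": "1 0 -6.5 35 0 0 0;1 0 0 36 0 0 0;1 0 0 36 0 0 0;1 0 0 36 0 0 0;1 0 0 0 0 0 0"
}}

```text
time_s: 3.02
position: [0.426, 0.3115, 0.0998]
tool_rot: [[0.999, 0.05, -0.01], [0.05, -0.999, -0.005], [-0.011, 0.004, -1.0]]
ft_force: [-0.5, -0.8, -0.9]
grip_width: 0.0005
```

Run:
```python
from h import *
s=readout.observe();print(s["position"],s["ft_force"])
t=eyes.get_image("top")[:,:,::-1];c=eyes.get_image("scene")[:,:,::-1]
cv2.imwrite("pics/t1.png",t);cv2.imwrite("pics/s1.png",c)
A=cv2.resize(t[215:315,280:380],None,fx=4,fy=4,interpolation=2);B=cv2.resize(c[160:260,240:340],None,fx=4,fy=4,interpolation=2)
cv2.imwrite("pics/c1.png",np.hstack([A,B]))
print(proj("top",s["position"]),proj("scene",s["position"]))
```

```text
[0.42602721 0.3115356  0.09978048] [-0.48442845 -0.79361744 -0.94750195]
[355.43907871 294.17629198] [293.87262833 198.73082376]
```

View pics/c1.png

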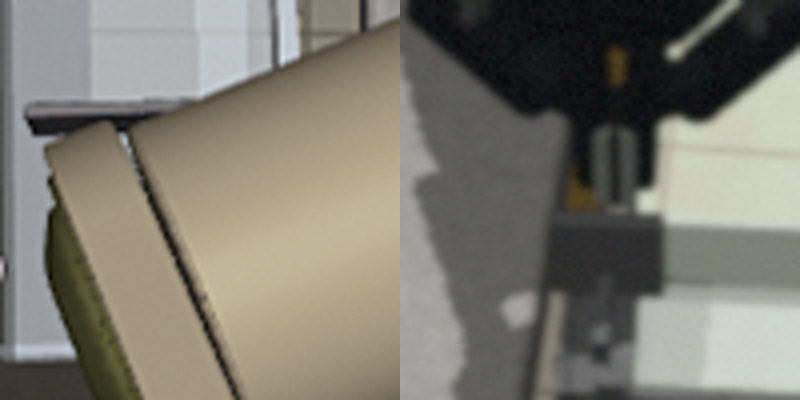

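The fingertip is behind the tab and centred on it (scene crop around (613,170), with the tab below it). Now I'll creep forward.

{"method": "arm_command", "body": {
  "rows": "1 5 0 0 0 0 0;1 5 0 0 0 0 0;1 4 0 0 0 0 0;1 4 0 0 0 0 0;1 2 0 0 0 0 0"
}}

```text
time_s: 3.53
position: [0.4497, 0.3142, 0.1061]
tool_rot: [[0.999, 0.048, 0.002], [0.048, -0.999, 0.001], [0.002, -0.001, -1.0]]
ft_force: [-1.2, 0.1, -0.4]
grip_width: 0.0001
```

{"method": "arm_command", "body": {
  "rows": "1 2 0 0 0 0 0;1 2 0 0 0 0 0;1 2 0 0 0 0 0;1 2 0 0 0 0 0;1 2 0 0 0 0 0"
}}

```text
time_s: 3.95
position: [0.4587, 0.3146, 0.1053]
tool_rot: [[0.999, 0.048, -0.0], [0.048, -0.999, -0.0], [-0.0, 0.0, -1.0]]
ft_force: [-0.9, -0.6, 0.2]
grip_width: 0.0001
```

{"method": "arm_command", "body": {
  "rows": "1 2 0 0 0 0 0;1 2 0 0 0 0 0;1 2 0 0 0 0 0;1 2 0 0 0 0 0;1 2 0 0 0 0 0"
}}

```text
time_s: 4.37
position: [0.4688, 0.315, 0.1053]
tool_rot: [[0.999, 0.048, -0.0], [0.048, -0.999, -0.0], [-0.0, 0.0, -1.0]]
ft_force: [-0.9, -1.2, -0.1]
grip_width: 0.0
```

{"method": "arm_command", "body": {
  "rows": "1 2 0 0 0 0 0;1 2 0 0 0 0 0;1 2 0 0 0 0 0;1 2 0 0 0 0 0;1 2 0 0 0 0 0"
}}

```text
time_s: 4.78
position: [0.4788, 0.3156, 0.1053]
tool_rot: [[0.999, 0.048, -0.0], [0.048, -0.999, -0.0], [-0.0, 0.0, -1.0]]
ft_force: [-1.5, -0.1, -0.7]
grip_width: 0.0003
```

Run:
```python
from h import *
s=readout.observe();print(s["position"],s["ft_force"])
t=eyes.get_image("top")[:,:,::-1];c=eyes.get_image("scene")[:,:,::-1]
cv2.imwrite("pics/s2.png",c)
A=cv2.resize(t[190:290,280:380],None,fx=4,fy=4,interpolation=2);B=cv2.resize(c[190:340,255:355],None,fx=4,fy=4,interpolation=2)
cv2.imwrite("pics/c2.png",B)
```

```text
[0.47881525 0.31556743 0.10529444] [-1.49084303 -0.05909022 -0.70227335]
```

View pics/c2.png

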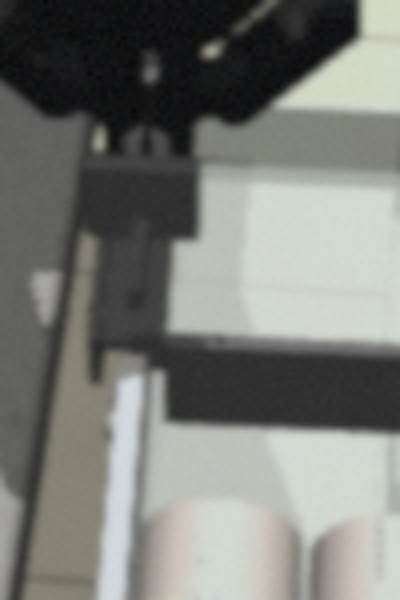

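The tab has advanced to rows 229–230 against the finger (face ≈0.490), the paddle is well short of the cartridges, and everything looks straight. I'll continue, more finely near the rib.

{"method": "arm_command", "body": {
  "rows": "1 2 0 0 0 0 0;1 2 0 0 0 0 0;1 2 0 0 0 0 0;1 2 0 0 0 0 0;1 2 0 0 0 0 0"
}}

```text
time_s: 5.3
position: [0.4889, 0.3161, 0.1053]
tool_rot: [[0.999, 0.048, 0.0], [0.048, -0.999, 0.0], [0.0, -0.0, -1.0]]
ft_force: [-0.9, -0.9, 0.0]
grip_width: -0.0002
```

{"method": "arm_command", "body": {
  "rows": "1 1 0 0 0 0 0;1 1 0 0 0 0 0;1 1 0 0 0 0 0;1 1 0 0 0 0 0;1 1 0 0 0 0 0"
}}

```text
time_s: 5.72
position: [0.4937, 0.3163, 0.1053]
tool_rot: [[0.999, 0.048, -0.0], [0.048, -0.999, -0.0], [-0.0, 0.0, -1.0]]
ft_force: [-0.1, -1.1, 0.6]
grip_width: 0.0001
```

{"method": "arm_command", "body": {
  "rows": "1 1 0 0 0 0 0;1 1 0 0 0 0 0;1 1 0 0 0 0 0;1 0 0 0 0 0 0"
}}

```text
time_s: 6.05
position: [0.4969, 0.3165, 0.1053]
tool_rot: [[0.999, 0.048, 0.0], [0.048, -0.999, 0.0], [0.0, -0.0, -1.0]]
ft_force: [-0.3, -0.5, 1.0]
grip_width: -0.0001
```

{"method": "arm_command", "body": {
  "rows": "1 1 0 0 0 0 0;1 1 0 0 0 0 0;1 0 0 0 0 0 0"
}}

```text
time_s: 6.3
position: [0.4988, 0.3166, 0.1053]
tool_rot: [[0.999, 0.048, 0.0], [0.048, -0.999, 0.0], [0.0, -0.0, -1.0]]
ft_force: [-0.3, -0.1, 0.2]
grip_width: 0.0002
```

{"method": "arm_command", "body": {
  "rows": "1 1 0 0 0 0 0;1 1 0 0 0 0 0;1 0 0 0 0 0 0"
}}

```text
time_s: 6.55
position: [0.5008, 0.3166, 0.1054]
tool_rot: [[0.999, 0.048, 0.0], [0.048, -0.999, 0.0], [0.0, -0.0, -1.0]]
ft_force: [0.3, -0.4, -0.1]
grip_width: 0.0004
```

{"method": "arm_command", "body": {
  "rows": "1 1 0 0 0 0 0;1 0 0 0 0 0 0"
}}

```text
time_s: 6.72
position: [0.5018, 0.3167, 0.1053]
tool_rot: [[0.999, 0.048, 0.0], [0.048, -0.999, 0.0], [0.0, -0.0, -1.0]]
ft_force: [0.1, -0.2, -0.7]
grip_width: 0.0001
```

{"method": "arm_command", "body": {
  "rows": "1 1 0 0 0 0 0;1 0 0 0 0 0 0"
}}

```text
time_s: 6.88
position: [0.5028, 0.3167, 0.1053]
tool_rot: [[0.999, 0.048, 0.0], [0.048, -0.999, 0.0], [0.0, -0.0, -1.0]]
ft_force: [-0.1, -0.6, 0.3]
grip_width: 0.0
```

No rib force yet, so I'll check the tab against the finger before going on.

Run:
```python
from h import *
s=readout.observe();print(s["position"],s["ft_force"])
c=eyes.get_image("scene")[:,:,::-1];cv2.imwrite("pics/s3.png",c)
cv2.imwrite("pics/c3.png",cv2.resize(c[210:310,255:355],None,fx=6,fy=6,interpolation=2))
for v in range(230,250): print(v,round(atz("scene",289,v,.118)[0],4),c[v,284:296].mean().round(), end="; ")
```

```text
[0.50276078 0.31674489 0.10531681] [-0.06047464 -0.58978593  0.32688388]
230 0.4935 18.0; 231 0.4951 18.0; 232 0.4966 18.0; 233 0.4981 18.0; 234 0.4997 19.0; 235 0.5012 21.0; 236 0.5027 25.0; 237 0.5042 38.0; 238 0.5057 52.0; 239 0.5072 62.0; 240 0.5087 62.0; 241 0.5102 61.0; 242 0.5117 60.0; 243 0.5132 60.0; 244 0.5147 61.0; 245 0.5161 64.0; 246 0.5176 67.0; 247 0.5191 66.0; 248 0.5205 57.0; 249 0.522 51.0;
```

View pics/c3.png

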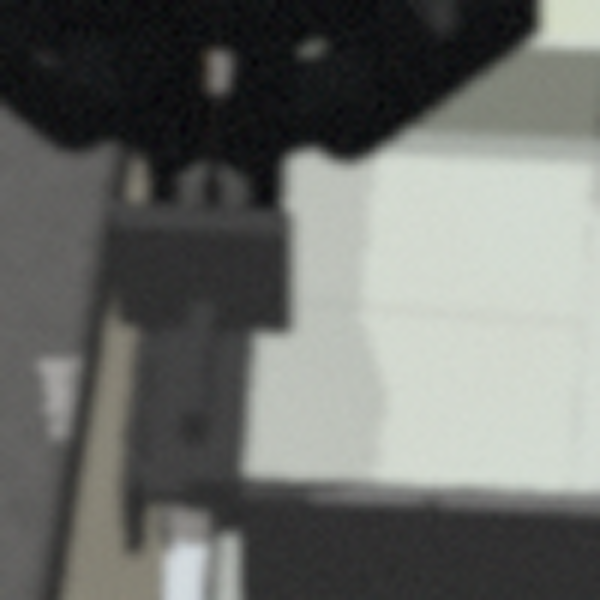

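The tab's hinge-side edge is at row ≈244.7, about 13 mm ahead of the TCP as before. It is still in contact with no jump, so I'll continue in 1 mm steps.

{"method": "arm_command", "body": {
  "rows": "1 1 0 0 0 0 0;1 0 0 0 0 0 0"
}}

```text
time_s: 7.1
position: [0.5038, 0.3168, 0.1054]
tool_rot: [[0.999, 0.048, 0.0], [0.048, -0.999, 0.0], [0.0, -0.0, -1.0]]
ft_force: [-1.0, 0.1, 0.2]
grip_width: 0.0
```

{"method": "arm_command", "body": {
  "rows": "1 1 0 0 0 0 0;1 0 0 0 0 0 0"
}}

```text
time_s: 7.27
position: [0.5048, 0.3168, 0.1053]
tool_rot: [[0.999, 0.048, 0.0], [0.048, -0.999, 0.0], [0.0, -0.0, -1.0]]
ft_force: [0.2, 0.9, 0.1]
grip_width: 0.0
```

{"method": "arm_command", "body": {
  "rows": "1 1 0 0 0 0 0;1 0 0 0 0 0 0"
}}

```text
time_s: 7.43
position: [0.5058, 0.3169, 0.1053]
tool_rot: [[0.999, 0.048, 0.0], [0.048, -0.999, 0.0], [0.0, -0.0, -1.0]]
ft_force: [0.1, -0.3, 0.2]
grip_width: 0.0002
```

Run:
```python
from h import *
c=eyes.get_image("scene")[:,:,::-1];cv2.imwrite("pics/s4.png",c)
t=cv2.imread("pics/top0.png")
cv2.imwrite("pics/c4.png",np.hstack([cv2.resize(c[225:345,265:385],(480,480),interpolation=2),cv2.resize(t[170:210,285:350],(320,480)[::1],interpolation=2)]))
# bar end in top image, profile along v
g=t.astype(float).mean(2)
print("bar end",[ (v,int(g[v,351:359].mean()),round(atz("top",355,v,.074)[0],4)) for v in range(298,311)])
for v in range(240,256): print(v,round(atz("scene",289,v,.118)[0],4),c[v,284:296].mean().round(), end="; ")
```

```text
bar end [(298, 164, np.float64(0.4223)), (299, 165, np.float64(0.4209)), (300, 169, np.float64(0.4195)), (301, 145, np.float64(0.418)), (302, 108, np.float64(0.4166)), (303, 105, np.float64(0.4151)), (304, 117, np.float64(0.4137)), (305, 96, np.float64(0.4122)), (306, 73, np.float64(0.4108)), (307, 90, np.float64(0.4094)), (308, 116, np.float64(0.4079)), (309, 123, np.float64(0.4065)), (310, 122, np.float64(0.4051))]
240 0.5087 54.0; 241 0.5102 64.0; 242 0.5117 64.0; 243 0.5132 62.0; 244 0.5147 62.0; 245 0.5161 61.0; 246 0.5176 61.0; 247 0.5191 64.0; 248 0.5205 68.0; 249 0.522 66.0; 250 0.5235 57.0; 251 0.5249 50.0; 252 0.5264 48.0; 253 0.5278 49.0; 254 0.5293 49.0; 255 0.5307 49.0;
```

View pics/c4.png

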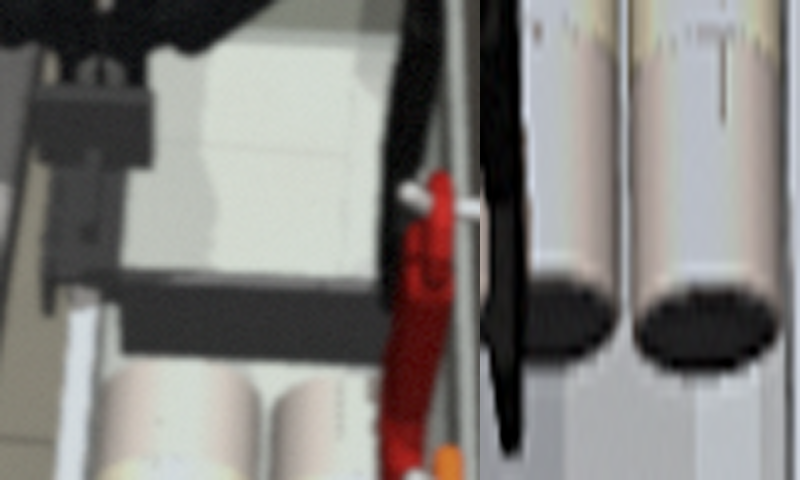

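Run:
```python
from h import *
print("base top/bottom",atz("top",329.7,193.6,.073),atz("top",329.7,201.2,.024), "inner", atz("top",300,192.8,.073))
print("base scene",atz("scene",265+180/4,225+362/4,.073),atz("scene",265+330/4,225+378/4,.073))
print("paddle far top edge scene, now",atz("scene",265+125/4,225+285/4,.07),atz("scene",265+375/4,225+290/4,.07))
print("initial in top: paddle top", atz("top",270+275/6,225+92/6,.074), atz("top",270+505/6,225+85/6,.08))
```

```text
base top/bottom [0.57921532 0.3493106  0.073     ] [0.58043274 0.34909481 0.024     ] inner [0.5799013  0.39430353 0.073     ]
base scene [0.58267445 0.34706814 0.073     ] [0.58385473 0.39099009 0.073     ]
paddle far top edge scene, now [0.55606904 0.32809208 0.07      ] [0.55064679 0.40315691 0.07      ]
initial in top: paddle top [0.50683923 0.3690651  0.074     ] [0.50819601 0.31246492 0.08      ]
```

The cartridge bases (x≈0.580) put the notch at face ≈0.526, i.e. TCP ≈0.514, so the rib is just ahead. Continuing.

{"method": "arm_command", "body": {
  "rows": "1 1 0 0 0 0 0;1 0 0 0 0 0 0"
}}

```text
time_s: 7.65
position: [0.5066, 0.3169, 0.1053]
tool_rot: [[0.999, 0.048, -0.0], [0.048, -0.999, -0.0], [-0.0, -0.0, -1.0]]
ft_force: [-0.8, 0.3, 0.6]
grip_width: -0.0
```

{"method": "arm_command", "body": {
  "rows": "1 1 0 0 0 0 0;1 0 0 0 0 0 0"
}}

```text
time_s: 7.82
position: [0.5074, 0.3169, 0.1053]
tool_rot: [[0.999, 0.048, -0.001], [0.048, -0.999, -0.0], [-0.001, 0.0, -1.0]]
ft_force: [-3.5, -1.0, 0.8]
grip_width: 0.0001
```

{"method": "arm_command", "body": {
  "rows": "1 1 0 0 0 0 0;1 0 0 0 0 0 0"
}}

```text
time_s: 7.98
position: [0.5083, 0.3169, 0.1053]
tool_rot: [[0.999, 0.048, -0.001], [0.048, -0.999, -0.0], [-0.001, 0.0, -1.0]]
ft_force: [-5.1, -1.4, 3.4]
grip_width: 0.0002
```

The rib bites from TCP ≈0.5063, so the peak should be near 0.5093, the jump near 0.5133 and the notch near 0.5173.

{"method": "arm_command", "body": {
  "rows": "1 1 0 0 0 0 0;1 0 0 0 0 0 0"
}}

```text
time_s: 8.15
position: [0.5093, 0.317, 0.1053]
tool_rot: [[0.999, 0.048, -0.001], [0.048, -0.999, -0.0], [-0.001, 0.0, -1.0]]
ft_force: [-4.9, -1.3, 3.0]
grip_width: -0.0002
```

{"method": "arm_command", "body": {
  "rows": "1 1 0 0 0 0 0;1 0 0 0 0 0 0"
}}

```text
time_s: 8.32
position: [0.5105, 0.317, 0.1053]
tool_rot: [[0.999, 0.048, -0.001], [0.048, -0.999, -0.0], [-0.001, 0.0, -1.0]]
ft_force: [-4.3, -0.7, 2.1]
grip_width: 0.0001
```

{"method": "arm_command", "body": {
  "rows": "1 1 0 0 0 0 0;1 0 0 0 0 0 0"
}}

```text
time_s: 8.48
position: [0.512, 0.3171, 0.1053]
tool_rot: [[0.999, 0.048, 0.001], [0.048, -0.999, -0.0], [0.001, 0.0, -1.0]]
ft_force: [-2.5, -1.9, 0.5]
grip_width: -0.0004
```

{"method": "arm_command", "body": {
  "rows": "1 0.5 0 0 0 0 0;1 0 0 0 0 0 0;1 0 0 0 0 0 0"
}}

```text
time_s: 8.73
position: [0.5126, 0.3173, 0.1054]
tool_rot: [[0.999, 0.048, 0.001], [0.048, -0.999, 0.001], [0.001, -0.0, -1.0]]
ft_force: [0.1, -0.1, -0.1]
grip_width: -0.0004
```

Run:
```python
from h import *
s=readout.observe();print(s["position"],s["ft_force"])
c=eyes.get_image("scene")[:,:,::-1];cv2.imwrite("pics/s5.png",c)
# shift of retainer saddle/paddle between s4 (tcp .5058) and now, along v
def edge(f):
    g=cv2.imread(f).astype(float).mean(2);return g[:,284:296].mean(1)
a,b=edge("pics/s4.png"),edge("pics/s5.png")
print(b[244:264].round());print(a[238:258].round())
```

```text
[0.51259789 0.31731408 0.10535841] [ 0.08658428 -0.12733059 -0.07488066]
[46. 58. 64. 63. 62. 61. 62. 64. 66. 67. 65. 55. 51. 49. 48. 49. 48. 49.
 48. 48.]
[26. 38. 54. 64. 64. 62. 62. 61. 61. 64. 68. 66. 57. 50. 48. 49. 49. 49.
 48. 49.]
```

The tab has moved 7.4 mm for 6.8 mm of finger travel since the last picture. It has not jumped yet and the force is near zero, so it is about 4 mm short, at the tipping point. Pushing slightly further.

{"method": "arm_command", "body": {
  "rows": "1 1 0 0 0 0 0;1 0 0 0 0 0 0;1 0 0 0 0 0 0"
}}

```text
time_s: 9.03
position: [0.5133, 0.3173, 0.1054]
tool_rot: [[0.999, 0.048, 0.0], [0.048, -0.999, 0.0], [0.0, -0.0, -1.0]]
ft_force: [0.7, 0.9, -0.5]
grip_width: 0.0
```

```bash
cat > m.py <<'E'
from h import *
s=readout.observe();print(s["position"],s["ft_force"])
c=eyes.get_image("scene")[:,:,::-1]
a=cv2.cvtColor(cv2.imread("pics/s4.png"),6)
b=cv2.cvtColor(c,6)
for name,(v0,v1,u0,u1) in dict(tab=(246,278,275,300),saddle=(264,300,278,300),paddle=(290,318,300,355),finger=(225,245,278,300)).items():
    r=cv2.matchTemplate(b[v0-4:v1+22,u0-4:u1+5],a[v0:v1,u0:u1],cv2.TM_CCOEFF_NORMED)
    _,m,_,(x,y)=cv2.minMaxLoc(r); col=r[:,x]
    f=0.5*(col[y-1]-col[y+1])/(col[y-1]-2*col[y]+col[y+1]) if 0<y<len(col)-1 else 0
    print(name,round(y+f-4,2),x-4,round(m,3))
cv2.imwrite("pics/last.png",c)
E
python3 m.py
```

```text
[0.51330537 0.31727687 0.10535849] [ 0.6788853   0.91436679 -0.47290096]
tab 7.29 -1 0.987
saddle 7.42 -1 0.984
paddle 5.33 4 0.763
finger 5.23 0 0.965
```

It has clicked: the tab moved 7.35 px (≈10.8 mm) while the finger moved only 5.2 px (≈7.5 mm), so it has left the fingertip. Now I'll back off and rise.

{"method": "arm_command", "body": {
  "rows": "1 -4 0 0 0 0 0;1 -8 0 0 0 0 0;1 -12 0 0 0 0 0;1 -12 0 0 0 0 0;1 0 0 0 0 0 0"
}}

```text
time_s: 9.5
position: [0.4747, 0.3155, 0.1054]
tool_rot: [[0.999, 0.049, -0.002], [0.049, -0.999, -0.0], [-0.002, 0.0, -1.0]]
ft_force: [-0.1, 0.2, 0.6]
grip_width: 0.0
```

{"method": "arm_command", "body": {
  "rows": "1 0 0 -20 0 0 0;1 0 0 -36 0 0 0;1 0 0 -36 0 0 0;1 0 0 -36 0 0 0;1 0 0 0 0 0 0"
}}

```text
time_s: 9.92
position: [0.4792, 0.3164, 0.2407]
tool_rot: [[0.999, 0.049, 0.012], [0.048, -0.999, 0.005], [0.012, -0.004, -1.0]]
ft_force: [0.3, 0.2, 0.6]
grip_width: -0.0003
```

{"method": "arm_command", "body": {
  "rows": "1 -10 38 0 0 0 0;1 -10 38 0 0 0 0;1 -10 38 0 0 0 0;1 -10 38 0 0 0 0;1 -10 38 0 0 0 0"
}}

```text
time_s: 10.33
position: [0.4357, 0.1218, 0.2333]
tool_rot: [[0.999, 0.049, 0.001], [0.049, -0.999, -0.0], [0.001, 0.0, -1.0]]
ft_force: [1.4, 0.4, 0.8]
grip_width: 0.0
```

{"method": "arm_command", "body": {
  "rows": "1 0 38 0 0 0 0;1 0 38 0 0 0 0;1 0 38 0 0 0 0;1 0 0 0 0 0 0;1 0 0 0 0 0 0"
}}

```text
time_s: 10.75
position: [0.442, 0.0078, 0.2333]
tool_rot: [[0.999, 0.044, 0.0], [0.044, -0.999, 0.0], [0.0, -0.0, -1.0]]
ft_force: [0.8, 0.6, -0.5]
grip_width: -0.0002
```

```bash
python3 m.py
python3 - <<'E'
from h import *
t=eyes.get_image("top")[:,:,::-1]
t0=cv2.imread("pics/top0.png")
cv2.imwrite("pics/end.png",np.hstack([cv2.resize(x[40:310,255:385],None,fx=2.2,fy=2.2,interpolation=2) for x in(t0,t)]))
a,b=cv2.cvtColor(t0,6),cv2.cvtColor(t,6)
for n,(v0,v1,u0,u1) in dict(saddle=(239,268,344,367),tab=(258,270,342,368),cart_in=(60,202,297,312),cart_out=(60,202,314,346),tools=(45,210,278,295)).items():
    r=cv2.matchTemplate(b[v0-48:v1+3,u0-5:u1+5] if v0>200 else b[v0-8:v1+8,u0-5:u1+5],a[v0:v1,u0:u1],cv2.TM_CCOEFF_NORMED)
    _,m,_,(x,y)=cv2.minMaxLoc(r);print(n,y-(48 if v0>200 else 8),x-5,round(m,3))
E
```

```text
[0.44202589 0.00780817 0.23325896] [ 0.83616694  0.64420435 -0.48557135]
tab 8.32 0 0.815
saddle 7.72 0 0.88
paddle 5.36 4 0.764
finger -0.56 2 0.344
saddle -41 -2 0.601
tab -42 -2 0.632
cart_in 0 0 0.98
cart_out 0 0 0.948
tools 0 0 0.974
```

View pics/end.png

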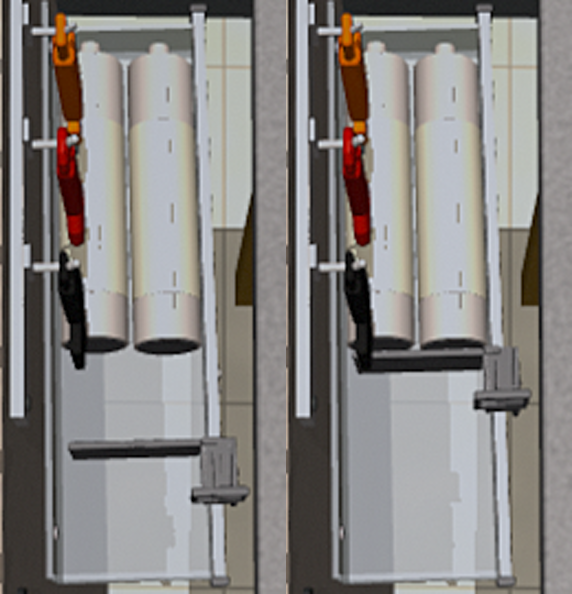

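The before/after top views show the retainer about 42 rows further on (≈60 mm). The paddle is just short of the cartridge bases, and the cartridges and tools have not moved (0 px). Handing in.

```bash
python3 -c "
from rig import env
print(env.close_job())"
```

```text
the job is handed in; nothing more can be done
None
```

I pushed the retainer about 60 mm along the rail with the closed fingertips until it snapped into its notch. I then backed the arm off, lifted it clear and handed the job in at about 11 s. The hand-in reports no verdict.

**The click:**
- The rib started to resist at TCP x ≈ 0.506. The force readings peaked at about 5 N along the push, a little under the 7 N given, and then fell to zero.
- In the next picture the tab had moved about 10.8 mm since my last reference while the finger had moved only about 7.5 mm, so it jumped ahead on its own. The distance from the rib's first bite puts it in the notch to within about 1 mm.

**Last checks:**
- In the top view the cartridges and the hanging tools had shifted 0 px since the start.
- The paddle stands roughly 13 mm short of the cartridge bases, at the upper end of the expected 9 to 13 mm.
- The arm was well clear and touching nothing.

**What disagreed:**
- My first notch estimate, from the end of the bar, was about 5 mm short. The force feedback corrected it.
- Scene-camera positions read about 2 to 3 mm farther along x than the top camera.
- The final image matches on the retainer were only fair (0.60–0.88), because the lighting changed once the arm left. The paddle match in the scene view (0.76) gave a smaller shift than the tab and saddle, and I disregarded it.

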